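Lock the air coupling and hold the dead-man lever level

ROBOT

A 6-joint arm with a two-finger parallel gripper is mounted at the origin on the work surface. World frame = base frame: x ahead of the robot, y to its left, z up, the work surface at z = 0. Lengths are in m, angles in rad, forces in N, time in s.
With the tool pointing down it reaches from about 0.35 to 0.975 m from the base axis. Payload 4.9 kg.
Tool frame: the origin (TCP) lies at the very end of the fingers, on their centre line; the grasp point (between the pads) lies 19 mm behind it (ctrl.tcp_to_grasp is the z of the grasp point in the tool frame, in m); z points along the fingers, y is the line along which they close (so a half turn about z gives the same grasp; the last joint's range is limited). The gripper opens to 85 mm and grips with 20 to 120 N. Pads are 22 mm wide; open, the fingers measure 114 mm over their backs; the gripper's body (76 mm by 85 mm) begins 54 mm behind the grasp point. The pads swing forward as they close: fully open they stand 13 mm farther back than shut.
Start: joints at [1.225, 0.053, 1.613, -0, 1.476, -0.119], TCP at [0.141, 0.609, 0.231] pointing down, gripper open.
Joint ranges: [-3.01, 3.01], [-1.01, 2.22], [0.06, 2.58], [-1.02, 4.17], [0.09, 2.62], [-3.14, 3.14]. Speed limits (rad/s): [2.57, 2.57, 3.14, 3.14, 3.14, 3.14].

INTERFACE

Orientations are given as a rotation vector (axis times angle).
In Python, from station import ctrl, eyes, job, nets gives the robot as it stands. The module is installed in compiled form; this text tells all that it offers.
- The arm moves only by the tool jog_arm, never from a script. Its argument "commands" is one flat list of numbers, 7 for each row, row after row: the shift along the tool's x, y, z each as a share of 0.06 m, from -1 to 1, then the turn, a rotation vector about the tool's x, y, z each as a share of 0.1 rad, from -1 to 1, then the finger opening in mm, from 0 to 85.4. In form: [x, y, z, ax, ay, az, grip, x, y, z, ax, ay, az, grip, ...]. A call has 1 to 20 rows; each row shifts and turns the commanded pose from where the row before left it, along the tool's axes as they then stand; what a row does not reach is not made up. A row lasts 1/8 s, in which the tool goes at most 62.5 mm and 10.7 degrees, less where a joint would pass 70% of its speed; a pose out of reach is approached as far as the arm can. A call with a number of a shift or a turn outside -1 to 1 is refused whole. A call with a gripper value outside its range is refused whole. The fingers move at their own pace and stop on an object; "newtons" is the grip in N (left out, the last holds). Time passes only in rows, so rows that do not move let the fingers close. It gives the time, the measured TCP pose, the force, the opening and the grip force at its end, in the units of the state.
- ctrl.get_obs(): the state, without advancing time (a new reading comes with each control period).
- eyes.get_image(name): name is "side" or "top" or "wrist"; returns a dict with "image" (384x512x3 uint8, red, green, blue), "z_map" (384x512 float32, m along the optical axis (not along the pixel's ray), 0 where there is no reading), "K" (3x3 intrinsics, pixels), "cam_to_world" (4x4, takes a point from camera to world coordinates). Camera axes: x right, y up, looking along -z (the intrinsics and any distortion apply to the point x, -y, -z); pixel columns grow to the right and rows downward; lengths in m; the calibration is good to about 2 mm. A picture is of the moment at which its call begins.
- job.finish_job(): hands the job in; it is judged then, once.
Trained networks look in the newest picture that a camera, given by its name, has taken for a name from the list of things; names that differ only in an ending like _2 or _b are one class to them, and where a whole thing is asked for, a point or a joint stands for the part that bears it (a point fixed in the world has none). Each returns a list of dicts, best first, with "p" (0 to 1); they miss things now and then, are a little off and sometimes report something else, mostly with a low value. They report only what shows in the picture. A call takes as long as a camera call. They do not tell look-alikes from the thing itself.
- nets.silhouettes(camera, name): "mask" (384x512 bool, what is visible of it) and "bbox" ([left, top, right, bottom] in pixels, round what is visible of it).
The state is a dict: "t": time; "q": joint angles; "dq": joint speeds; "effort": joint torques, N m; "tool_pos": TCP position; "tool_rot": TCP orientation; "contact_force": force on the tool from outside, world axes, zero at the start; "wrist_torque": the same for the moment, N m; "opening": finger opening in m; "grip_force": force on a finger pad.
Only numpy, scipy, OpenCV 4.12 (cv2) and the standard library are available. Lean on these libraries where they do the work, as an engineer would, in place of code of your own. Each camera call takes 0.05 s, during which the arm holds its last target. There are 200 camera calls.

TASK

Turn on the air at the packing bench: swing the lock ring of the air coupling clockwise by its lug until it is fully home, the lug in line with the fixed post. Only then press the rubber pad of the spring-loaded dead-man lever down with the fingers until the lever is level, its pad flush with the tops of the two posts beside it and never down at its bottom stop, keep it there for at least two seconds and finish while still holding it down. Leave the other things on the bench where they are.

Things in the scene. Friction and masses are not known exactly. Their poses are not given: they have to be found in the camera images.
- coupling: Air outlet coupling, fixed to the bench, on either side: dark round flange (diameter 124, 12 high), upright steel pipe stub (diameter 48, top at 76). Origin on the bench under the stub's axis; z up. Its own +x points from the axis to the locked mark: a fixed square steel post 12 x 12, 60 high, centred 97 out from the axis (lengths in mm)
- ring (a joint): Turn of the captive aluminium lock ring (diameter 66, 35 to 62 above the bench) about the stub's vertical axis, rad; grows clockwise seen from above. 0 = open, 1.30 = fully home at its stop, lug in line with the post. In the coupling's frame the lug points at 1.30 minus this value, counterclockwise from +x. Starts part open, stays where left; about 2.5 N at the lug moves it (lengths in mm)
- lug_top (a point): Top centre of the ring's only lug at the place to grip, 60 out from the ring's axis and 70 above the bench. The lug is an upright aluminium plate that runs radially from the ring to 82 out, 12 thick, from 35 to 70 above the bench, free on both sides and at the top (lengths in mm)
- valve: Dead-man lever valve, fixed to the bench: dark steel plate 220 x 90, 8 thick, and lever. Origin on the bench under the pad's centre when level; z up; own +x runs from pad to hinge. Hinge axis along y, 120 out on +x, 65 up, between cheeks 80 high. Two steel posts 14 x 14, centred 62 to each side (y) of the origin, tops 71 up: the height of the pad's top when level (lengths in mm)
- paddle (a joint): Press of the lever, rad: 0 = released, sloping up 0.40 rad towards the pad; 0.40 = level, the position to hold; 0.70 = bottom stop. A spring pushes it back up: about 3 N at the pad at the start of travel, 9 N when level, 13 N at the stop (lengths in mm)
- pad_top (a point): Centre of the top face of the lever's black rubber pad (52 along the lever, 56 across, 12 thick), 120 from the hinge axis along the lever and 6 over the lever's centre line. About 117 above the bench when released, 71 when level (lengths in mm)
- tape_roll: Bystander: loose cardboard-coloured tape roll lying flat, outer diameter 90, 48 high, origin under its centre (lengths in mm)
- bottle: Bystander: loose white plastic bottle, diameter 60, 160 high, standing, origin under its centre (lengths in mm)
- carton: Bystander: loose small closed cardboard box 120 x 90 x 60 high, origin under its centre (lengths in mm)
- dispenser: Bystander: loose desk tape dispenser, 60 x 150 base, 104 high, origin under its centre (lengths in mm)
There are look-alikes about, which are no part of the job. What is shaped like the coupling but blue or green is not meant.

How it is judged:
On the way, in this order (a step that is already met when the one before it is completed fails the run):
1. the lock ring is fully home, its lug in line with the post (value of joint ring above 1.18 rad), for 0.2 s.
2. with the ring locked, the fingers hold the lever level for two seconds (value of joint ring above 1.18 rad and value of joint paddle between 0.33 and 0.47 rad and contact force between the fingers and valve above 3 N), for 2 s.
At the end, for the whole second after the job is handed in: The lock ring is within 0.12 rad of fully home (joint above 1.18), and the fingers are still pressing the lever (over 3 N) and keep it steady within 0.07 rad of level (joint 0.33 to 0.47, the pad within about 8 mm of the post tops); the four loose things are within 30 mm of where they started (all of step 2 and velocity of joint paddle between -0.2 and 0.2 rad/s and distance of each of tape_roll, bottle, carton, dispenser from where it was at the start of the episode below 0.03 m); the arm keeps its last pose, push and grip.
It fails at once if the lever is pressed before the ring is locked (value of joint paddle above 0.15 rad and value of joint ring below 1.1 rad).
It fails at once if the lever is pushed down to its bottom stop (value of joint paddle above 0.64 rad).
It fails at once if a bystander is pushed away or knocked over (distance of any of tape_roll, bottle, carton, dispenser from where it was at the start of the episode above 0.03 m or angle between any of tape_roll, bottle, carton, dispenser's own z axis and vertical above 0.35 rad).
It also fails if it takes over 54 s, if anything falls off the work surface, if the arm or the gripper's body presses on something with over 40 N, if the wrist force passes 120 N, or if a joint passes its speed limit or range.

## Working session

There is one attempt and no reset: what is moved stays moved. The work goes in short steps, Python scripts to look and compute and a tool call to move; the robot and the scene stay as the last step left them, time stands still between calls to the robot, and variables do not carry over. Pictures are saved under pics/ and viewed, at most 10 in all, crops included, and the job is handed in when it is done.

Besides the shell and the picture viewer there is one more tool, called after "Call:" by a JSON object that holds its "op" and its "data". jog_arm: Moves the arm, as the interface text tells. Shift numbers are shares of 0.06 m and turn numbers shares of 0.1 rad, none past 1 either way. Its arguments: {"type":"object","properties":{"commands":{"type":"array","items":{"type":"number"}},"newtons":{"type":"number"}},"required":["commands"]}

```bash
mkdir -p pics; cat > h.py <<'E'
import numpy as np, cv2
from station import ctrl, eyes, job, nets
def cloud(im):
    z=im["z_map"]; K=im["K"]; T=im["cam_to_world"]
    v,u=np.mgrid[0:z.shape[0],0:z.shape[1]]
    P=np.stack([(u-K[0,2])/K[0,0]*z,-(v-K[1,2])/K[1,1]*z,-z],-1)
    W=P@T[:3,:3].T+T[:3,3]; W[z==0]=np.nan
    return W
E
python3 - <<'E'
from h import *
o=ctrl.get_obs(); print(o["t"],o["tool_pos"],o["tool_rot"],o["opening"],ctrl.tcp_to_grasp)
ims=[]
for c in("top","side"):
    im=eyes.get_image(c); np.savez(c+".npz",**im); W=cloud(im)
    cv2.imwrite(f"pics/{c}0.png",im["image"][...,::-1])
    print(c,im["cam_to_world"][:3,3].round(2),im["K"][0,0])
    for n in("coupling","ring","lug_top","valve","pad_top","tape_roll","bottle","carton","dispenser"):
        for d in nets.silhouettes(c,n)[:3]:
            p=W[d["mask"]]; print(n,round(d["p"],2),np.round(d["bbox"]),np.nanmedian(p,0).round(3),np.nanmax(p[:,2]).round(3))
E
```

```text
0.0 [0.14031333 0.60838276 0.23004783] [-0.35542861 -3.12093978  0.00324994] 0.08552130573886096 -0.0187
top [ 0.33 -0.    1.43] 439.0452893043724
coupling 0.86 [160. 236. 204. 288.] [0.31  0.193 0.015] 0.086
coupling 0.75 [167. 163. 210. 216.] [0.532 0.187 0.015] 0.086
coupling 0.65 [152. 107. 196. 159.] [0.722 0.236 0.016] 0.085
ring 0.69 [150. 124. 186. 148.] [0.726 0.261 0.062] 0.078
ring 0.56 [158. 255. 195. 280.] [0.319 0.187 0.064] 0.077
ring 0.51 [168. 182. 204. 207.] [0.521 0.186 0.063] 0.075
lug_top 0.78 [151. 124. 188. 148.] [0.72  0.254 0.063] 0.077
lug_top 0.74 [160. 255. 192. 277.] [0.318 0.216 0.066] 0.077
lug_top 0.69 [293. 165. 318. 208.] [ 0.541 -0.181  0.107] 0.131
valve 0.57 [276. 155. 326. 226.] [ 0.552 -0.177  0.012] 0.131
valve 0.36 [166. 180. 200. 205.] [0.534 0.202 0.063] 0.079
pad_top 0.85 [296. 164. 318. 208.] [ 0.541 -0.181  0.108] 0.131
tape_roll 0.81 [232. 230. 260. 261.] [0.386 0.005 0.048] 0.057
tape_roll 0.34 [ 88. 210. 118. 228.] [0.45  0.442 0.106] 0.167
bottle 0.97 [ 86. 207. 117. 227.] [0.451 0.443 0.104] 0.167
carton 0.65 [374. 191. 412. 230.] [ 
[... 347 characters left out ...]
.] [0.303 0.181 0.059] 0.073
ring 0.82 [239. 116. 262. 145.] [0.726 0.224 0.059] 0.08
ring 0.54 [201. 145. 221. 178.] [0.527 0.174 0.059] 0.075
lug_top 0.83 [242. 115. 262. 144.] [0.73  0.224 0.059] 0.08
lug_top 0.63 [130. 172. 158. 207.] [0.31  0.186 0.06 ] 0.078
lug_top 0.62 [201. 142. 226. 175.] [0.527 0.175 0.06 ] 0.075
valve 0.71 [258. 219. 341. 279.] [ 0.553 -0.186  0.012] 0.131
pad_top 0.57 [270. 223. 324. 240.] [ 0.552 -0.181  0.104] 0.131
tape_roll 0.67 [189. 218. 221. 254.] [0.385 0.006 0.032] 0.055
bottle 0.68 [134. 101. 157. 145.] [0.452 0.439 0.083] 0.165
carton 0.59 [325. 297. 388. 363.] [ 0.501 -0.463  0.059] 0.069
dispenser 0.77 [178. 105. 215. 149.] [0.597 0.37  0.048] 0.108
```

View pics/top0.png

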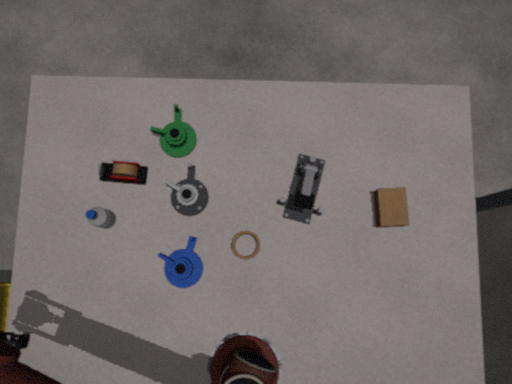

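View pics/side0.png

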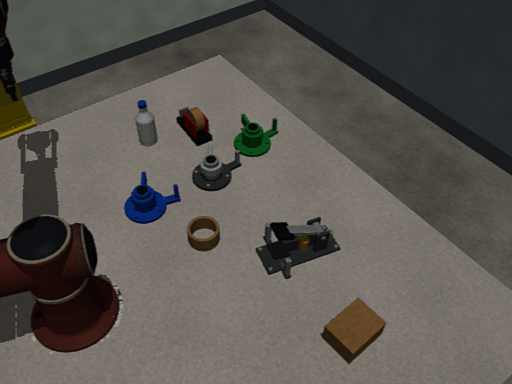

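The top view shows the grey coupling at (188,196) with its post at (191,172) and its lug at (172,186). The valve's pad end is at (300,208), its posts at (281,203) and (319,212), and its hinge at (312,163). The blue and green couplings are decoys.

```bash
python3 - <<'E'
from h import *
c0=np.array([.527,.183])
big=[]
for c in("top","side"):
    im=dict(np.load(c+".npz")); W=cloud(im)
    P=W[np.isfinite(W).all(-1)]
    c0=np.array([.527,.183])
    for it in range(3):
        r=np.hypot(*(P[:,:2]-c0).T); s=P[(r<.075)&(P[:,2]>.006)&(P[:,2]<.02)]
        (x,y),rad=cv2.minEnclosingCircle((s[:,:2]*1000).astype(np.float32)); c0=np.array([x,y])/1000
    d=P[:,:2]-c0; r=np.hypot(*d.T); a=np.arctan2(d[:,1],d[:,0])
    st=P[(r<.035)&(P[:,2]>.068)]
    print(c,"flange",c0.round(4),rad,"stub top",st.mean(0).round(4),len(st))
    for nm,m in(("lug",(r>.04)&(r<.085)&(P[:,2]>.055)&(P[:,2]<.09)),("post",(r>.085)&(r<.115)&(P[:,2]>.045)&(P[:,2]<.09))):
        q=P[m]
        for lo in (.0,) : print(nm,len(q),q.mean(0).round(4),"r",r[m].mean().round(3),"ang",np.sort(a[m]).round(2))
    V=P[(abs(P[:,0]-.55)<.14)&(abs(P[:,1]+.18)<.1)]
    pl=V[(V[:,2]>.004)&(V[:,2]<.016)]; R=cv2.minAreaRect((pl[:,:2]*1000).astype(np.float32)); print("plate",R)
    im2=im["image"]; x0,y0=(150,140) if c=="top" else (185,130)
    crops=[im2[y0:y0+90,x0:x0+70], im2[150:240,270:340] if c=="top" else im2[210:300,255:345]]
    big+=[cv2.resize(k,(390,300),interpolation=cv2.INTER_CUBIC) if 0 else cv2.resize(k,None,fx=300/90,fy=300/90,interpolation=cv2.INTER_CUBIC) for k in crops]
    hi=V[V[:,2]>.06]
    n,lab=0,None
    g=np.round(hi,2); 
    for x in np.arange(.44,.68,.02):
        k=hi[abs(hi[:,0]-x)<.01]
        if len(k): print(round(x,2),len(k),"y",np.percentile(k[:,1],[0,50,100]).round(3),"z",np.percentile(k[:,2],[0,50,100]).round(3))
w=700
rows=[np.hstack([big[0],big[1]]),np.hstack([big[2],big[3]])]
m=max(r.shape[1] for r in rows); rows=[np.pad(r,((0,0),(0,m-r.shape[1]),(0,0))) for r in rows]
cv2.imwrite("pics/crop.png",np.clip(np.vstack(rows)*1.6,0,255)[...,::-1])
E
```

```text
top flange [0.5274 0.1813] 74.00286102294922 stub top [0.5312 0.1903 0.0778] 186
lug 66 [0.5563 0.2325 0.0682] r 0.06 ang [0.33 0.57 0.63 0.73 0.84 0.94 0.95 0.96 0.97 0.98 0.98 0.98 0.99 0.99
 0.99 1.   1.   1.   1.01 1.01 1.01 1.01 1.02 1.03 1.03 1.03 1.04 1.04
 1.04 1.05 1.05 1.06 1.06 1.06 1.06 1.06 1.07 1.07 1.08 1.08 1.09 1.09
 1.09 1.1  1.1  1.1  1.11 1.11 1.11 1.12 1.12 1.13 1.13 1.13 1.13 1.14
 1.15 1.16 1.16 1.18 1.21 1.27 1.34 1.44 1.54 1.75]
post 30 [0.6111 0.2091 0.0611] r 0.097 ang [0.01 0.01 0.02 0.02 0.03 0.03 0.04 0.06 0.06 0.06 0.06 0.08 0.09 0.09
 0.09 0.09 0.11 0.11 0.12 0.12 0.12 0.98 1.   1.02 1.03 1.05 1.07 1.08
 1.1  1.11]
plate ((550.308349609375, -179.10330200195312), (198.77593994140625, 279.2013244628906), 89.73179626464844)
0.48 14 y [-0.234 -0.223 -0.18 ] z [0.062 0.074 0.131]
0.5 126 y [-0.234 -0.174 -0.138] z [0.062 0.124 0.131]
0.52 139 y [-0.2   -0.165 -0.1  ] z [0.067 0.116 0.126]
0.54 88 y [-0.2   -0.171 -0.145] z [0.101 0.11  0.119]
0.56 58 y [-0.196 -0.18  -0.164] z [0.09  0.1   0.108]
0.58 55 y [-0.201 -0.185 -0.171] z [0.083 0.091 0.099]
0.6 69
[... 808 characters left out ...]
498291015625), 89.7442398071289)
0.48 4 y [-0.233 -0.229 -0.227] z [0.061 0.072 0.077]
0.5 148 y [-0.236 -0.181 -0.137] z [0.062 0.122 0.131]
0.52 151 y [-0.199 -0.166 -0.098] z [0.061 0.119 0.128]
0.54 113 y [-0.201 -0.17  -0.102] z [0.062 0.111 0.118]
0.56 73 y [-0.195 -0.181 -0.148] z [0.084 0.1   0.108]
0.58 74 y [-0.199 -0.188 -0.166] z [0.076 0.092 0.1  ]
0.6 90 y [-0.222 -0.197 -0.172] z [0.06  0.082 0.091]
0.62 158 y [-0.229 -0.202 -0.162] z [0.06  0.076 0.085]
0.64 84 y [-0.23  -0.189 -0.166] z [0.061 0.077 0.086]
0.66 8 y [-0.178 -0.175 -0.168] z [0.065 0.077 0.08 ][ WARN:0@0.268] global loadsave.cpp:1063 imwrite_ Unsupported depth image for selected encoder is fallbacked to CV_8U.
```

View pics/crop.png

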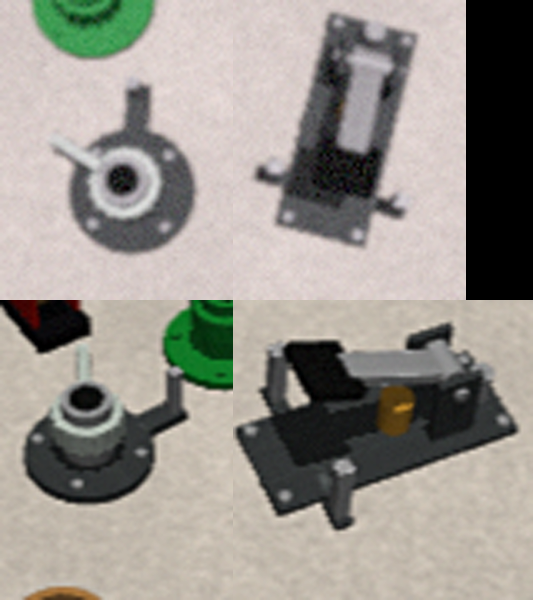

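Crop: the lug points about 60° counterclockwise from the post, and the hole centre, post, lug and valve posts are all readable. I'll triangulate those points.

```bash
python3 - <<'E'
from h import *
I={c:dict(np.load(c+".npz")) for c in("top","side")}
def ray(c,u,v):
    K=I[c]["K"];T=I[c]["cam_to_world"]; d=T[:3,:3]@np.array([(u-K[0,2])/K[0,0],-(v-K[1,2])/K[1,1],-1]); return T[:3,3],d/np.linalg.norm(d)
pts={"hole":((186.9,194),(210.5,159.1),.076),"post":((190.5,165.2),(237.5,152.2),.06),"lugtip":((166.5,182.9),(209.9,145),.07),"vL":((281.4,201.6),(267.6,224.1),.071),"vR":((319.8,210.9),(288.6,260.1),.071)}
for n,(a,b,z) in pts.items():
    A=np.zeros((3,3));B=np.zeros(3);o=[]
    for c,p in(("top",a),("side",b)):
        q,d=ray(c,*p);M=np.eye(3)-np.outer(d,d);A+=M;B+=M@q;o.append((q+d*(z-q[2])/d[2])[:2].round(4))
    print(n,np.linalg.solve(A,B).round(4),o)
# pad & lever axis from depth
for c in I:
    W=cloud(I[c]); P=W[np.isfinite(W).all(-1)]; img=I[c]["image"][np.isfinite(W).all(-1)].max(1)
    m=(abs(P[:,0]-.51)<.06)&(abs(P[:,1]+.17)<.055)&(P[:,2]>.095)&(img<60)
    print(c,"pad",m.sum(),P[m].mean(0).round(4),cv2.minAreaRect((P[m][:,:2]*1000).astype(np.float32)))
E
```

```text
hole [0.532  0.1886 0.0841] [array([0.5314, 0.1907]), array([0.5383, 0.195 ])]
post [0.6281 0.1838 0.0632] [array([0.6265, 0.1855]), array([0.6326, 0.1857])]
lugtip [0.5698 0.2543 0.0719] [array([0.5659, 0.2569]), array([0.5752, 0.2542])]
vL [ 0.5181 -0.1058  0.0789] [array([ 0.5153, -0.1041]), array([ 0.5264, -0.1028])]
vR [ 0.4927 -0.2263  0.0722] [array([ 0.4889, -0.2241]), array([ 0.4975, -0.2276])]
top pad 267 [ 0.5138 -0.1689  0.1195] ((516.1083374023438, -170.0774688720703), (56.0035285949707, 49.59910583496094), 76.15301513671875)
side pad 327 [ 0.5191 -0.1725  0.1176] ((533.7445068359375, -172.30224609375), (57.2424201965332, 75.22001647949219), 77.72377014160156)
```

Call:
{"op": "jog_arm", "data": {"commands": [-0.856, -0.46, 0, 0, 0, 0, 0, -0.856, -0.46, 0, 0, 0, 0, 0, -0.856, -0.46, 0, 0, 0, 0, 0, -0.856, -0.46, 0, 0, 0, 0, 0, -0.856, -0.46, 0, 0, 0, 0, 0, -0.856, -0.46, 0, 0, 0, 0, 0, -0.856, -0.46, 0, 0, 0, 0, 0, -0.856, -0.46, 0, 0, 0, 0, 0, -0.856, -0.46, 0, 0, 0, 0, 0, 0, 0, 0, 0, 0, 0, 0], "newtons": 60}}

```text
t: 2.25
tool_pos: [0.5374, 0.2602, 0.2312]
tool_rot: [0.364, 3.12, -0.001]
contact_force: [-0.2, 0.7, 0.2]
opening: -0.0
grip_force: 0.0
```

```bash
python3 - <<'E'
from h import *
o=ctrl.get_obs(); print(o)
im=eyes.get_image("wrist"); cv2.imwrite("pics/w1.png",im["image"][...,::-1]); np.savez("w1.npz",**im)
W=cloud(im); P=W[np.isfinite(W).all(-1)]
c0=np.array([.532,.189]); d=P[:,:2]-c0; r=np.hypot(*d.T); a=np.arctan2(d[:,1],d[:,0])
st=(r<.032)&(P[:,2]>.07)&(P[:,2]<.085); print("stub",st.sum(),cv2.minEnclosingCircle((P[st][:,:2]*1000).astype(np.float32)),P[st][:,2].mean())
for nm,lo,hi,z in(("lug",.045,.085,.06),("post",.088,.11,.05)):
    m=(r>lo)&(r<hi)&(P[:,2]>z)&(P[:,2]<.08); print(nm,m.sum(),P[m].mean(0) if m.any() else 0,np.percentile(a[m],[0,25,50,75,100]).round(3) if m.any() else 0,cv2.minAreaRect((P[m][:,:2]*1000).astype(np.float32)) if m.any() else 0)
E
```

```text
{'t': 2.25, 'q': array([ 3.26667591e-01, -1.28009784e-02,  1.67949540e+00, -5.83982675e-04,
        1.47483812e+00, -1.01201981e+00]), 'dq': array([ 0.0608752 , -0.02476359,  0.02745642,  0.03022402,  0.01546554,
        0.01979907]), 'effort': array([ -1.80878107, -35.98889709, -37.51221657,  -0.25652139,
        -0.12830134,  -0.13740391]), 'tool_pos': array([0.53740228, 0.26024644, 0.23120619]), 'tool_rot': array([ 3.63655563e-01,  3.12016867e+00, -7.84540092e-04]), 'contact_force': array([-0.16710785,  0.69699488,  0.17230272]), 'wrist_torque': array([ 0.0118719 ,  0.01957528, -0.02325707]), 'grip_force': 0.0, 'opening': -4.8887918071770395e-05}
stub 1560 ((539.7161254882812, 192.56594848632812), 24.124469757080078) 0.076512338458492
lug 450 [0.56796484 0.2428841  0.06860166] [0.817 0.932 0.986 1.041 1.063] ((569.05517578125, 242.26361083984375), (40.333988189697266, 12.686638832092285), 59.030738830566406)
post 128 [0.63184909 0.19486047 0.05834369] [-0.047 -0.009  0.023  0.056  1.043] ((611.4110717773438, 226.92242431640625), (14.903964042663574, 102.49623107910156), 34.36445999145508)
```

View pics/w1.png

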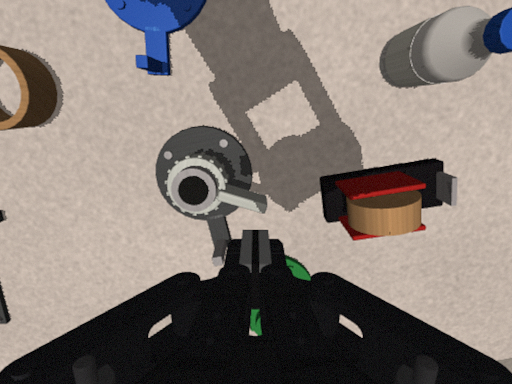

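The wrist view shows the stub at (192,188), the lug out to (262,200) and the closed fingers at (255,245), clear on the counterclockwise side. The stub circle fit gives a radius of 24.1 mm, which matches. I'll descend and push along the arc.

Call:
{"op": "jog_arm", "data": {"commands": [0, 0, 0.775, 0, 0, 0, 0, 0, 0, 0.775, 0, 0, 0, 0, 0, 0, 0.775, 0, 0, 0, 0, 0, 0, 0.775, 0, 0, 0, 0, 0, 0, 0, 0, 0, 0, 0]}}

```text
t: 2.92
tool_pos: [0.5304, 0.2628, 0.0408]
tool_rot: [-0.352, -3.113, 0.006]
contact_force: [-0.4, -0.0, -0.1]
opening: 0.0001
grip_force: 0.0
```

Call:
{"op": "jog_arm", "data": {"commands": [-0.244, -0.015, 0, 0, 0, 0, 0, -0.244, -0.015, 0, 0, 0, 0, 0, -0.147, -0.042, 0, 0, 0, 0, 0, -0.147, -0.042, 0, 0, 0, 0, 0, -0.112, -0.076, 0, 0, 0, 0, 0, -0.112, -0.076, 0, 0, 0, 0, 0, -0.1, -0.128, 0, 0, 0, 0, 0, 0, 0, 0, 0, 0, 0, 0]}}

```text
t: 3.92
tool_pos: [0.595, 0.224, 0.0452]
tool_rot: [0.356, 3.12, -0.001]
contact_force: [0.4, -0.8, -0.3]
opening: -0.0003
grip_force: 0.0
```

```bash
cat > ring.py <<'E'
from h import *
import sys
im=eyes.get_image("wrist"); cv2.imwrite(sys.argv[1],im["image"][...,::-1])
W=cloud(im); P=W[np.isfinite(W).all(-1)]
c0=np.array([.5397,.1926])
o=ctrl.get_obs(); print(o["tool_pos"],o["contact_force"])
d=P[:,:2]-c0; r=np.hypot(*d.T)
st=(r<.032)&(P[:,2]>.072)&(P[:,2]<.085); print("stub",st.sum(),cv2.minEnclosingCircle((P[st][:,:2]*1000).astype(np.float32)))
for nm,lo,hi,z,z2 in(("lug",.045,.08,.062,.078),("post",.085,.115,.053,.067)):
    m=(r>lo)&(r<hi)&(P[:,2]>z)&(P[:,2]<z2); print(nm,m.sum())
    if m.any(): print(P[m].mean(0),cv2.minAreaRect((P[m][:,:2]*1000).astype(np.float32)))
E
python3 ring.py pics/w2.png
```

```text
[0.5949871  0.22422005 0.04525253] [ 0.31083745 -1.04521237 -0.27895844]
stub 11635 ((539.760498046875, 192.49688720703125), 24.390213012695312)
lug 1619
[0.58827151 0.21674345 0.06951259] ((588.3406982421875, 216.9669189453125), (13.101349830627441, 43.55354309082031), 4.507887363433838)
post 0
```

View pics/w2.png

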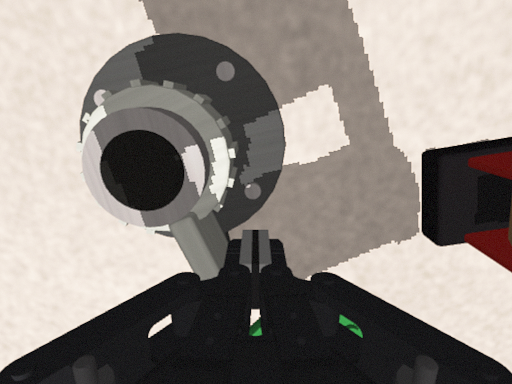

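The lug is at about 0.3 rad, with the fingers at (255,250) pushing it. I'll continue to the stop.

Call:
{"op": "jog_arm", "data": {"commands": [-0.107, -0.163, 0, 0, 0, 0, 0, -0.023, -0.097, 0, 0, 0, 0, 0, 0, 0, 0, 0, 0, 0, 0]}}

```text
t: 4.35
tool_pos: [0.5986, 0.2109, 0.0454]
tool_rot: [0.357, 3.121, 0.011]
contact_force: [-0.2, 11.3, -1.9]
opening: -0.0
grip_force: 6.2
```

Call:
{"op": "jog_arm", "data": {"commands": [-0.023, -0.097, 0, 0, 0, 0, 0, 0, 0, 0, 0, 0, 0, 0]}}

```text
t: 4.6
tool_pos: [0.5986, 0.2103, 0.0456]
tool_rot: [0.357, 3.12, 0.028]
contact_force: [1.3, 30.3, -6.1]
opening: -0.0
grip_force: 14.9
```

Call:
{"op": "jog_arm", "data": {"commands": [0.115, 0.487, 0, 0, 0, 0, 0, 0, 0, 0, 0, 0, 0, 0, 0, 0, -0.834, 0, 0, 0, 0, 0, 0, -0.834, 0, 0, 0, 0, 0, 0, -0.834, 0, 0, 0, 0, 0, 0, -0.834, 0, 0, 0, 0, 0, 0, 0, 0, 0, 0, 0, 0, 0, 0, 0, 0, 0, 0]}}

```text
t: 5.6
tool_pos: [0.5985, 0.231, 0.245]
tool_rot: [-0.357, -3.121, 0.001]
contact_force: [-0.8, -0.8, -1.4]
opening: 0.0001
grip_force: 0.0
```

```bash
python3 ring.py pics/w3.png
```

```text
[0.59788469 0.23102819 0.24363015] [-0.12474438 -0.4003432  -0.67433428]
stub 1686 ((539.7933349609375, 192.42356872558594), 24.078271865844727)
lug 332
[0.60179495 0.1915327  0.06929309] ((602.0931396484375, 191.1697235107422), (11.764822959899902, 34.813514709472656), 88.64196014404297)
post 113
[0.63587528 0.19048533 0.05899557] ((636.70751953125, 190.14952087402344), (11.817230224609375, 12.833436965942383), 86.93901062011719)
```

View pics/w3.png

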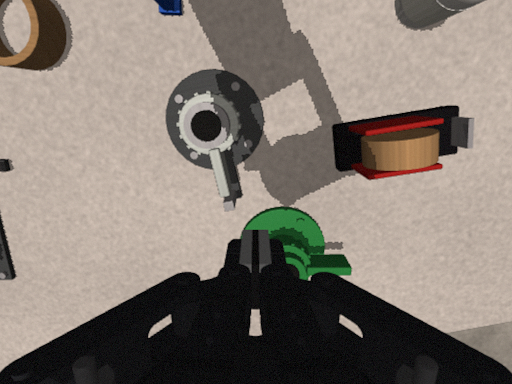

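The ring is locked: the lug (222,175) is in line with the post (228,205), within 0.01 rad. On to the valve.

Call:
{"op": "jog_arm", "data": {"commands": [-0.222, -0.938, 0, 0, 0, 0, 0, -0.222, -0.938, 0, 0, 0, 0, 0, -0.222, -0.938, 0, 0, 0, 0, 0, -0.222, -0.938, 0, 0, 0, 0, 0, -0.222, -0.938, 0, 0, 0, 0, 0, -0.222, -0.938, 0, 0, 0, 0, 0, -0.222, -0.938, 0, 0, 0, 0, 0, 0, 0, 0, 0, 0, 0, 0, 0, 0, 0, 0, 0, 0, 0]}}

```text
t: 6.78
tool_pos: [0.5998, -0.1724, 0.2433]
tool_rot: [-0.356, -3.118, -0.002]
contact_force: [-0.9, 0.2, 0.4]
opening: 0.0002
grip_force: 0.0
```

```bash
python3 - <<'E'
from h import *
im=eyes.get_image("wrist"); cv2.imwrite("pics/w4.png",im["image"][...,::-1]); W=cloud(im)
ok=np.isfinite(W).all(-1); P=W[ok]; br=im["image"][ok].max(1)
o=ctrl.get_obs(); print(o["t"],o["tool_pos"],o["tool_rot"],o["contact_force"])
for n,x,y in(("L",.522,-.104),("R",.496,-.227)):
    m=(np.hypot(P[:,0]-x,P[:,1]-y)<.02)&(P[:,2]>.062)&(P[:,2]<.08); print(n,m.sum(),P[m].mean(0).round(4),cv2.minAreaRect((P[m][:,:2]*1000).astype(np.float32)))
m=(abs(P[:,0]-.51)<.06)&(abs(P[:,1]+.17)<.045)&(P[:,2]>.095)&(P[:,2]<.14)&(br<60)
print("pad",m.sum(),P[m].mean(0).round(4),cv2.minAreaRect((P[m][:,:2]*1000).astype(np.float32)),np.percentile(P[m][:,2],[1,50,99]))
for d in nets.silhouettes("wrist","pad_top")[:2]: print(d["p"],d["bbox"],np.nanmean(W[d["mask"]],0))
E
```

```text
6.825 [ 0.60006948 -0.1717711   0.24386312] [-3.54229737e-01 -3.11900999e+00 -1.55965883e-03] [ 1.3718809  -0.29337713  0.63906873]
L 215 [ 0.5292 -0.107   0.0704] ((529.312255859375, -106.55792236328125), (14.448882102966309, 13.697867393493652), 76.673095703125)
R 226 [ 0.4997 -0.226   0.0701] ((499.6092529296875, -226.54360961914062), (14.056276321411133, 13.627344131469727), 76.93999481201172)
pad 3406 [ 0.5208 -0.1679  0.1188] ((523.5525512695312, -168.87451171875), (55.84135818481445, 50.34004592895508), 76.20095825195312) [0.10713765 0.11944084 0.12681867]
0.71 [202.7, 68.4, 272.6, 213.0] [ 0.54973614 -0.17524608  0.10455722]
```

View pics/w4.png

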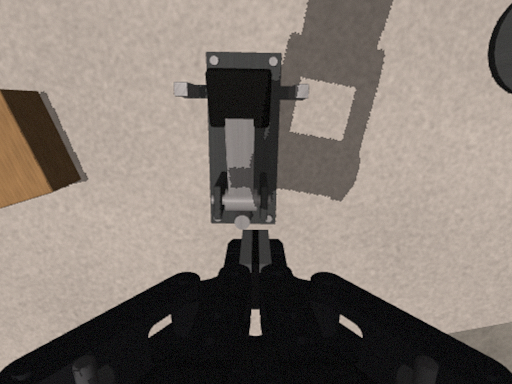

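The wrist view shows the valve's pad at (240,97), with its posts at (181,89) and (302,91). The post spacing is 124 mm and their height 70 mm, both matching the text. Level pad centre is (0.5145, -0.1666). Moving above it.

Call:
{"op": "jog_arm", "data": {"commands": [0.704, -0.123, 0, 0, 0, 0, 0, 0.704, -0.123, 0, 0, 0, 0, 0, 0, 0, 0.9, 0, 0, 0, 0, 0, 0, 0.9, 0, 0, 0, 0, 0, 0, 0, 0, 0, 0, 0, 0, 0, 0, 0, 0, 0, 0]}}

```text
t: 7.62
tool_pos: [0.5162, -0.1678, 0.1394]
tool_rot: [0.353, 3.119, -0.001]
contact_force: [-0.2, 0.8, 0.5]
opening: 0.0
grip_force: 0.0
```

Call:
{"op": "jog_arm", "data": {"commands": [0, 0, 0.15, 0, 0, 0, 0, 0, 0, 0.15, 0, 0, 0, 0, 0, 0, 0.15, 0, 0, 0, 0, 0, 0, 0.15, 0, 0, 0, 0, 0, 0, 0, 0, 0, 0, 0, 0, 0, 0, 0, 0, 0, 0]}}

```text
t: 8.38
tool_pos: [0.5153, -0.1683, 0.1018]
tool_rot: [0.356, 3.121, -0.0]
contact_force: [-0.7, 0.4, 4.2]
opening: -0.0003
grip_force: 1.8
```

Call:
{"op": "jog_arm", "data": {"commands": [0, 0, 0.125, 0, 0, 0, 0, 0, 0, 0.125, 0, 0, 0, 0, 0, 0, 0.125, 0, 0, 0, 0, 0, 0, 0.125, 0, 0, 0, 0, 0, 0, 0, 0, 0, 0, 0, 0, 0, 0, 0, 0, 0, 0]}}

```text
t: 9.12
tool_pos: [0.5142, -0.1679, 0.0718]
tool_rot: [-0.355, -3.119, -0.001]
contact_force: [-3.9, 1.1, 7.8]
opening: 0.0001
grip_force: 3.5
```

```bash
python3 - <<'E'
from h import *
c=np.array([.5145,-.1666]); h=np.array([.971,-.24])
for n in("side","top","wrist"):
    im=eyes.get_image(n); W=cloud(im); ok=np.isfinite(W).all(-1); P=W[ok]
    cv2.imwrite(f"pics/{n}5.png",im["image"][...,::-1])
    d=P[:,:2]-c; s=d@h; t=d@np.array([.24,.971])
    m=(abs(t)<.013)&(s>.035)&(s<.1)&(P[:,2]>.045)&(P[:,2]<.11)
    p=(abs(t)>.017)&(abs(t)<.026)&(abs(s)<.024)&(P[:,2]>.04)&(P[:,2]<.11)
    if m.sum()>9: print(n,m.sum(),"lever slope,z",np.polyfit(s[m],P[m,2],1).round(3))
    print(p.sum(),"pad z",np.percentile(P[p,2],[10,50,90]).round(4) if p.any() else 0)
o=ctrl.get_obs(); print(o["t"],o["tool_pos"],o["contact_force"])
E
```

```text
side 183 lever slope,z [0.009 0.069]
73 pad z [0.0683 0.0725 0.0753]
12 pad z [0.0705 0.0729 0.0775]
wrist 260 lever slope,z [-0.016  0.072]
2412 pad z [0.0709 0.0716 0.0724]
9.275 [ 0.51421932 -0.16793347  0.07188989] [-5.30962563  0.33447079  6.8605049 ]
```

View pics/wrist5.png

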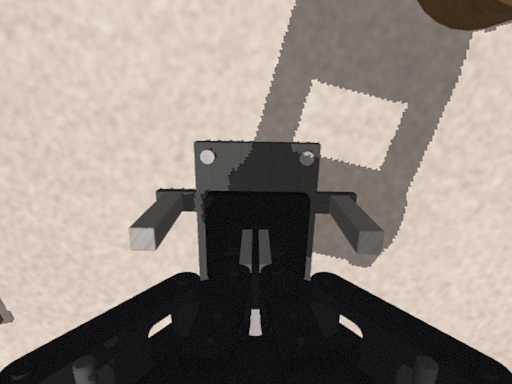

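The lever is level: slope about 0, and the pad at 71.6 mm is flush with the posts at (143,238) and (370,240). The fingers sit at (255,245) on the pad and press with about 7 N. Now I'll hold for over 2 s.

Call:
{"op": "jog_arm", "data": {"commands": [0, 0, 0, 0, 0, 0, 0, 0, 0, 0, 0, 0, 0, 0, 0, 0, 0, 0, 0, 0, 0, 0, 0, 0, 0, 0, 0, 0, 0, 0, 0, 0, 0, 0, 0, 0, 0, 0, 0, 0, 0, 0, 0, 0, 0, 0, 0, 0, 0, 0, 0, 0, 0, 0, 0, 0, 0, 0, 0, 0, 0, 0, 0, 0, 0, 0, 0, 0, 0, 0, 0, 0, 0, 0, 0, 0, 0, 0, 0, 0, 0, 0, 0, 0, 0, 0, 0, 0, 0, 0, 0, 0, 0, 0, 0, 0, 0, 0, 0, 0, 0, 0, 0, 0, 0, 0, 0, 0, 0, 0, 0, 0, 0, 0, 0, 0, 0, 0, 0, 0, 0, 0, 0, 0, 0, 0, 0, 0, 0, 0, 0, 0, 0, 0, 0, 0, 0, 0, 0, 0]}}

```text
t: 11.78
tool_pos: [0.5142, -0.1679, 0.0719]
tool_rot: [-0.355, -3.119, -0.0]
contact_force: [-4.9, 0.1, 7.1]
opening: 0.0001
grip_force: 3.5
```

Call:
{"op": "jog_arm", "data": {"commands": [0, 0, 0, 0, 0, 0, 0, 0, 0, 0, 0, 0, 0, 0, 0, 0, 0, 0, 0, 0, 0, 0, 0, 0, 0, 0, 0, 0]}}

```text
t: 12.28
tool_pos: [0.5142, -0.1679, 0.0719]
tool_rot: [-0.355, -3.119, -0.0]
contact_force: [-5.6, 1.8, 7.4]
opening: -0.0001
grip_force: 3.5
```

```bash
python3 -c "
from station import ctrl,job
print(ctrl.get_obs()['tool_pos'],ctrl.get_obs()['contact_force']); print(job.finish_job())"
```

```text
[ 0.51421864 -0.16792187  0.07189667] [-5.57820603  1.77248679  7.37387022]
the job is handed in; nothing more can be done
None
```

I turned the lock ring home (lug within about 0.01 rad of the post), then held the lever level at about 7 N for roughly 3 s and handed the job in at about 12 s with the fingers still pressing; no verdict was returned.

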